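# Zero the smoke meter and hold the reference cell in its beam

## Robot

A 6-joint arm with a two-finger parallel gripper is mounted at the origin on the work surface. World frame = base frame: x ahead of the robot, y to its left, z up, the work surface at z = 0. Lengths are in m, angles in rad, forces in N, time in s.
With the tool pointing down it reaches from about 0.35 to 1 m from the base axis. Payload 7.1 kg.
Tool frame: the origin (TCP) lies midway between the tips of the shut fingers; the grasp point (between the pads) lies bot.hold_point_z behind it (bot.hold_point_z is the distance from the TCP to the grasp point, in m); z points along the fingers, y is the direction in which the jaws open and shut (so a half turn about z gives the same grasp; the last joint's range is limited). The gripper opens to 85 mm and grips with 20 to 120 N. Pads are 22 mm wide; open, the fingers measure 114 mm over their backs; the gripper's body (76 mm by 85 mm) begins 54 mm behind the grasp point. The pads swing forward as they close: fully open they stand 13 mm farther back than shut.
Start: joints at [-1.145, 0.423, 1.63, -0, 1.089, -0.019], TCP at [0.269, -0.564, 0.231] pointing down, gripper open.
Joint ranges: [-3, 3], [-0.9, 2.11], [0.09, 2.58], [-1.31, 4.45], [0.11, 2.69], [-2.54, 2.54]. Speed limits (rad/s): [2.39, 2.39, 3.01, 3.14, 3.14, 3.14].

## Interface

Orientations are given as [roll, pitch, yaw] about the fixed x, y, z axes, in that order (R = Rz(yaw) Ry(pitch) Rx(roll)).
In Python, from rig import bot gives the robot as it stands. The module is installed in compiled form; this text tells all that it offers.
- The arm moves only by the tool send_rows, never from a script. Its argument "motion" is a list of rows, each an object of numbers: "dx", "dy", "dz": the shift along the tool's x, y, z in mm; "rx", "ry", "rz": the turn, a rotation vector about the tool's x, y, z in degrees; "hand": the opening, from 0 (shut) to 1 (fully open). A call has 1 to 10 rows; each row shifts and turns the commanded pose from where the row before left it, along the tool's axes as they then stand; what a row does not reach is not made up. A row lasts 1/12 s, in which the tool goes at most 41.7 mm and 7.16 degrees, less where a joint would pass 70% of its speed; a pose out of reach is approached as far as the arm can. A call with a gripper value outside its range is refused whole. The fingers move at their own pace and stop on an object; the grip force is fixed at half the most. Time passes only in rows, so rows that do not move let the fingers close. It gives the time, the measured TCP pose, the force and the opening at its end, in the units of the state.
- bot.get_state(): the state, without advancing time (a new reading comes with each control period).
- bot.camera(name): name is "scene" or "top" or "wrist"; returns a dict with "pixels" (480x640x3 uint8, red, green, blue), "range_z" (480x640 float32, m along the optical axis (not along the pixel's ray), 0 where there is no reading), "camera_matrix" (3x3 intrinsics, pixels), "R" (3x3) and "t" (3): a world point X has camera coordinates R X + t. Camera axes: x right, y down, z forward; pixel columns grow to the right and rows downward; lengths in m; the calibration is good to about 2 mm. A picture is of the moment at which its call begins.
- bot.job_done(): hands the job in, once; it reports no verdict.
Trained networks look in the newest picture that a camera, given by its name, has taken for a name from the list of things; names that differ only in an ending like _2 or _b are one class to them, and where a whole thing is asked for, a point or a joint stands for the part that bears it (a point fixed in the world has none). Each returns a list of dicts, best first, with "confidence" (0 to 1); they miss things now and then, are a little off and sometimes report something else, mostly with a low value. They report only what shows in the picture. A call takes as long as a camera call.
- bot.silhouettes(name, camera): "region" (480x640 bool, what is visible of it) and "box" ([left, top, width, height] in pixels, round what is visible of it).
The state is a dict: "clock": time; "joints": joint angles; "qvel": joint speeds; "joint_efforts": joint torques, N m; "position": TCP position; "tcp_rot": TCP orientation; "force": force on the tool from outside, world axes, zero at the start; "ft_torque": the same for the moment, N m; "gripper_width": finger opening in m.
Only numpy, scipy, OpenCV 4.12 (cv2) and the standard library are available. Lean on these libraries where they do the work, as an engineer would, in place of code of your own. Each camera call takes 0.05 s, during which the arm holds its last target. There are 200 camera calls.

## Task

Check the diesel smoke meter: while nothing is in the light path, press the zero button on the read-out unit fully down and let it come back up. Then lift the glass reference cell out of the kit case, gripping it only by its two narrow frosted sides and never by the clear panes, and hold it upright in the gap of the sensor head, midway between the two barrels, its window centred on the beam and its panes square to it, without touching the head. Finish while still holding it there, quite still, for the reading, and leave everything else where it is.

Things in the scene. Friction and masses are not known exactly. Their poses are not given: they have to be found in the camera images.
- cell: the reference cell: a flat sealed glass cuvette, 40 mm wide (x), 12 mm thick (y), 75 mm tall (z), 70 g; origin at the centre of its underside. The two narrow sides (x = +-20 mm, 11 by 75 mm) are frosted white and are the grip; the two broad faces are clear grey panes with 4 mm frosted rims. It stands upright in an outer slot of the kit case, its top 85 mm above the bench, upper 40 mm free
- panes: the clear window fixed in the cell, 34 mm wide (x), 12 mm thick (y), 67 mm tall; origin at its centre, 37.5 mm above the cell's underside, axes as the cell's
- head: the sensor head, fixed: base plate 85 mm (x) by 270 mm (y), top at 18 mm; two level barrels on pedestals face each other along its y with an open gap of 120 mm (y = -60 to 60), hoods 49 mm across, axis 125 mm and top 150 mm above the bench, air barbs to 166 mm at y = +-107. A radio box 36 mm high (aerial to 64 mm) stands in the gap at x = 9 to 39 mm. Origin: centre of its underside
- head_beam (a point): the middle of the light path: on the barrels' axis, midway between them, 125 mm above the bench; axes as the head's, the beam runs along y and is about 16 mm thick
- kit: the kit case, fixed: open grey tray 102 mm (x) by 162 mm (y), black insert 45 mm high with three slots at y = -45, 0, 45 mm, each 42 mm (x) by 14 mm, 35 mm deep; origin at the centre of its underside. The middle slot is empty; cell and shutter stand in the outer ones, either way round, their width along the case's x, undersides 10 mm above the bench: lift straight up over 40 mm to clear
- unit: the read-out unit, fixed: a flat grey box 130 mm (x) by 184 mm (y) by 50 mm high (rubber bumpers at its two ends 56 mm high) with a dark display; origin at the centre of its underside
- zero_top (a point): centre of the top of the zero button, a round black cap of 26 mm diameter in a steel collar of 42 mm, on the unit's top; 72 mm above the bench when up; it is pushed straight down
- zero (a joint): travel of the zero button: 0 up, 0.006 m fully down (springs back; 1.5 N to start it, 5 N to hold it fully down)
- shutter: leave alone: the opaque shutter, a dark steel plate 40 mm wide with a 12 mm thick foot and a small round knob on top, standing in the other outer slot, top 96 mm above the bench
- pinion: leave alone: a loose steel gear wheel, 75 mm across, 32 mm high, on the bench
- cleaner: leave alone: a small white bottle, 48 mm diameter, 110 mm high, on the bench
- driver: leave alone: a screwdriver, 150 mm long, lying on the bench

How it is judged:
By the outcome, as a careful person would: the job done as asked, in the order asked, and still so for the second after the job is handed in, while the arm keeps its last pose, push and grip.
It also fails if it takes over 54 s, if anything falls off the work surface, if the arm or the gripper's body presses on something with over 40 N, if the wrist force passes 120 N, or if a joint passes its speed limit or range.

## Working session

There is one attempt and no reset: what is moved stays moved. The work goes in short steps, Python scripts to look and compute and a tool call to move; the robot and the scene stay as the last step left them, time stands still between calls to the robot, and variables do not carry over. Pictures are saved under pics/ and viewed, about 8 in all and at most 12, crops included, and the job is handed in when it is done.

Besides the shell and the picture viewer there is one more tool, called after ">>>" as name(argument=value, ...) on one line, values as JSON. send_rows: Moves the arm, as the interface text tells. Its arguments: {"type":"object","properties":{"motion":{"type":"array"}},"required":["motion"]}

```bash
mkdir -p pics
cat > h.py <<'E'
import numpy as np, cv2
from rig import bot
def pts(c, m=None):
    z=c["range_z"]; K=c["camera_matrix"]
    v,u=np.nonzero((z>0) if m is None else (m&(z>0)))
    d=z[v,u]; P=np.stack([(u-K[0,2])/K[0,0]*d,(v-K[1,2])/K[1,1]*d,d],1)
    return (P-c["t"])@c["R"]   # R^T (P-t)
def save(c,n): cv2.imwrite(f"pics/{n}.png",c["pixels"][:,:,::-1])
E
python3 - <<'E'
from h import *
s=bot.get_state(); print(s, bot.hold_point_z)
for cam in ["top","scene"]:
    c=bot.camera(cam); save(c,cam+"0")
    print(cam, "campos",(-c["R"].T@c["t"]).round(3))
    for n in ["cell","head","kit","unit","zero_top","shutter","pinion","cleaner","driver"]:
        for r in bot.silhouettes(n,cam)[:2]:
            P=pts(c,r["region"])
            if len(P): print(n,round(r["confidence"],2),r["box"],np.median(P,0).round(3),np.percentile(P,2,0).round(3),np.percentile(P,98,0).round(3))
E
```

```text
{'clock': 0.0, 'joints': array([-1.14495381e+00,  4.23824192e-01,  1.63071917e+00, -1.73314486e-05,
        1.08860914e+00, -1.89685987e-02]), 'qvel': array([-4.29156536e-04, -1.02405103e-03, -4.43085670e-04, -9.12184903e-05,
        4.69213245e-05,  7.40901652e-04]), 'joint_efforts': array([ 1.22776699e-03, -5.57381845e+01, -2.81740701e+01, -5.00713838e-05,
        7.21477991e-03,  2.31523370e-05]), 'position': array([ 0.26873288, -0.56365018,  0.23054463]), 'tcp_rot': array([-3.14003279e+00, -1.42463342e-05,  4.44819154e-01]), 'force': array([ 0.21009879,  0.53059613, -0.2553554 ]), 'ft_torque': array([0.01086154, 0.02994264, 0.00174229]), 'gripper_width': 0.08543258119421522} 0.0187
top campos [0.335 0.007 1.148]
cell 0.56 [473.6, 239.9, 12.1, 17.8] [ 0.513 -0.374  0.08 ] [ 0.495 -0.385  0.047] [ 0.532 -0.368  0.089]
head 0.92 [263.8, 208.9, 133.0, 52.1] [ 0.56  -0.033  0.021] [ 0.518 -0.163  0.   ] [0.612 0.1   0.151]
head 0.68 [413.6, 220.1, 80.0, 58.9] [ 0.518 -0.327  0.044] [ 0.462 -0.411  0.001] [ 0.585 -0.251  0.05 ]
kit 0.84 [417.1, 221.1, 76.1, 57.0] [ 0.517 -0.329  0.044]
[... 1138 characters left out ...]
.2, 360.7, 16.0, 8.2] [0.496 0.419 0.07 ] [0.485 0.407 0.063] [0.505 0.429 0.073]
shutter 0.63 [397.5, 307.4, 121.5, 113.5] [0.513 0.379 0.05 ] [0.433 0.268 0.006] [0.578 0.462 0.068]
shutter 0.6 [475.3, 360.7, 14.2, 13.1] [0.495 0.419 0.07 ] [0.482 0.407 0.063] [0.505 0.429 0.073]
pinion 0.63 [342.1, 197.5, 32.3, 24.1] [ 0.374 -0.084  0.017] [ 0.332 -0.13  -0.001] [ 0.401 -0.058  0.033]
cleaner 0.72 [290.3, 344.9, 33.2, 52.7] [0.739 0.268 0.067] [0.715 0.245 0.006] [0.755 0.279 0.11 ]
cleaner 0.47 [392.9, 303.2, 127.1, 115.8] [0.513 0.379 0.05 ] [0.43  0.268 0.005] [0.578 0.462 0.068]
driver 0.61 [143.9, 212.0, 62.3, 17.3] [ 0.724 -0.268  0.017] [ 0.682 -0.31  -0.001] [ 0.805 -0.249  0.027]
```

Run:
```python
import cv2,numpy as np
a=cv2.imread("pics/top0.png")[120:320,110:510]; b=cv2.imread("pics/scene0.png")[130:430,130:530]
b=cv2.resize(b,(400,300),interpolation=cv2.INTER_AREA)
cv2.imwrite("pics/top0c.png",cv2.resize(a,(800,400),interpolation=cv2.INTER_CUBIC))
cv2.imwrite("pics/scene0c.png",cv2.resize(cv2.imread("pics/scene0.png")[130:430,130:530],(800,600),interpolation=cv2.INTER_CUBIC))
```

```text
(no output)
```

View pics/top0c.png

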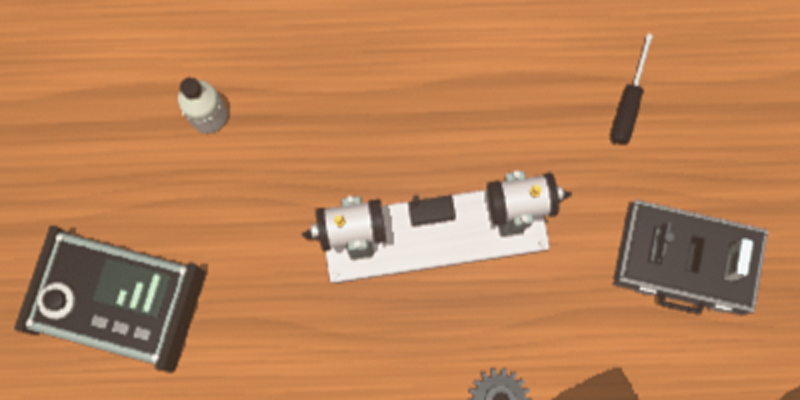

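View pics/scene0c.png

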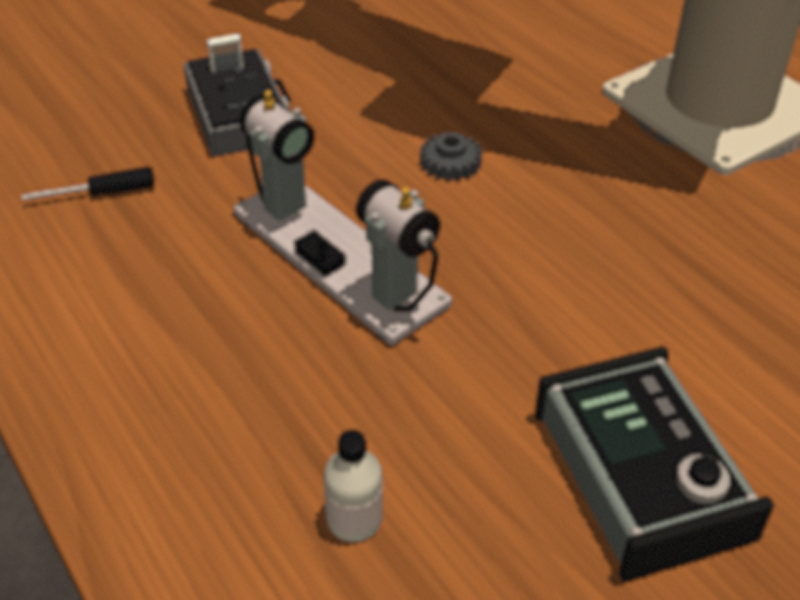

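The top view shows the unit at left (button at crop (57,300)), and the head in the middle with its radio box on the far side. The kit is at right with the cell in its right-hand slot (740,258) and the knobbed shutter in the left. I'll move above the button first.

>>> send_rows(motion=[{"dx": 25,"dy": -31.5,"hand": 0},{"dx": 25,"dy": -31.5,"hand": 0},{"dx": 25,"dy": -31.5,"hand": 0},{"dx": 25,"dy": -31.5,"hand": 0},{"dx": 25,"dy": -31.5,"hand": 0},{"dx": 25,"dy": -31.5,"hand": 0},{"dx": 25,"dy": -31.5,"hand": 0},{"dx": 25,"dy": -31.5,"hand": 0},{"dx": 25,"dy": -31.5,"hand": 0},{"dx": 25,"dy": -31.5,"hand": 0}])

```text
invalid input
```

>>> send_rows(motion=[{"dx": 25,"dy": -31.5,"hand": 0},{"dx": 25,"dy": -31.5,"hand": 0},{"dx": 25,"dy": -31.5,"hand": 0},{"dx": 25,"dy": -31.5,"hand": 0},{"dx": 25,"dy": -31.5,"hand": 0},{"dx": 25,"dy": -31.5,"hand": 0},{"dx": 25,"dy": -31.5,"hand": 0},{"dx": 25,"dy": -31.5,"hand": 0},{"dx": 25,"dy": -31.5,"hand": 0},{"dx": 25,"dy": -31.5,"hand": 0}])

```text
invalid input
```

>>> send_rows(motion=[{"dx": 25,"dy": -31.5,"hand": 0},{"dx": 25,"dy": -31.5,"hand": 0},{"dx": 25,"dy": -31.5,"hand": 0},{"hand": 0},{"hand": 0}])

```text
invalid input
```

```bash
cat >> h.py <<'E'
from scipy.spatial.transform import Rotation as Ro
def toolmove(target, yaw=None):
    s=bot.get_state(); R=Ro.from_euler("xyz",s["tcp_rot"]).as_matrix()
    d=R.T@(np.array(target)-s["position"])*1000
    print("tool move mm",d.round(1)); 
    if yaw is not None:
        print("rotvec deg",np.degrees(Ro.from_matrix(R.T@Ro.from_euler("xyz",[np.pi,0,yaw]).as_matrix()).as_rotvec()).round(2))
def rect(P,what):
    (c,(w,h),a)=cv2.minAreaRect((P[:,:2]*1000).astype(np.float32)); print(what,"rect",np.round(c,1),round(w,1),round(h,1),round(a,2))
E
python3 - <<'E'
from h import *
s=bot.get_state(); print(s["clock"],s["position"],s["tcp_rot"],s["force"],s["gripper_width"],s["joints"])
for cam in ["wrist","top","scene"]:
    c=bot.camera(cam); save(c,cam+"1")
    P=pts(c)
    for n in ["zero_top","unit","head"]:
        for r in bot.silhouettes(n,cam)[:2]:
            Q=pts(c,r["region"])
            if len(Q): print(cam,n,round(r["confidence"],2),r["box"],np.median(Q,0).round(4))
    m=(np.hypot(P[:,0]-.49,P[:,1]-.42)<.03)&(P[:,2]>.067)&(P[:,2]<.078); Q=P[m]
    if len(Q)>5: print(cam,"button",len(Q),np.median(Q,0).round(4),((Q.min(0)+Q.max(0))/2).round(4)); rect(Q,"b")
    # head plate
    Q=P[(P[:,2]>.012)&(P[:,2]<.024)&(abs(P[:,0]-.56)<.08)&(abs(P[:,1]+.03)<.16)]
    if len(Q)>50: rect(Q,cam+" plate")
E
```

```text
1.0 [ 0.26894474 -0.56414912  0.23133016] [-3.14155829e+00 -1.87486486e-06  4.44807202e-01] [ 0.51203287 -0.26713651  0.00392286] 0.08547680254261535 [-1.14498286e+00  4.23088916e-01  1.62988940e+00  1.37912781e-06
  1.08864873e+00 -1.89943713e-02]
top zero_top 0.54 [132.2, 267.1, 9.8, 10.8] [0.4889 0.4109 0.0712]
top unit 0.84 [117.9, 233.1, 93.5, 74.3] [0.4902 0.3513 0.0518]
top head 0.61 [261.9, 206.6, 132.3, 56.1] [ 0.5591 -0.0302  0.0216]
top button 101 [0.4886 0.4125 0.0712] [0.4888 0.4154 0.0715]
b rect [488.  413.4] 24.0 27.4 45.37
top plate rect [567.6 -29.3] 86.4 269.7 7.18
scene zero_top 0.61 [475.4, 357.8, 16.0, 13.8] [0.4959 0.418  0.0706]
scene unit 0.83 [396.5, 303.8, 121.0, 117.3] [0.5131 0.3782 0.0504]
scene head 0.67 [245.7, 177.6, 108.8, 123.0] [5.785e-01 2.000e-04 4.070e-02]
scene button 167 [0.4949 0.4175 0.071 ] [0.4931 0.4178 0.0707]
b rect [493.8 417.2] 25.4 23.2 65.03
scene plate rect [570.5 -25.1] 87.3 271.7 6.73
```

The rows were refused, so I'll try one with every key given.

>>> send_rows(motion=[{"dx": 25,"dy": -31.5,"dz": 0,"rx": 0,"ry": 0,"rz": 0,"hand": 0}])

```text
clock: 1.68
position: [0.2776, -0.5298, 0.2317]
tcp_rot: [3.137, 0.001, 0.442]
force: [1.2, 0.4, 0.2]
gripper_width: 0.0755
```

>>> send_rows(motion=[{"dx": 25,"dy": -31.5,"dz": 0,"rx": 0,"ry": 0,"rz": 0,"hand": 0},{"dx": 25,"dy": -31.5,"dz": 0,"rx": 0,"ry": 0,"rz": 0,"hand": 0},{"dx": 25,"dy": -31.5,"dz": 0,"rx": 0,"ry": 0,"rz": 0,"hand": 0},{"dx": 25,"dy": -31.5,"dz": 0,"rx": 0,"ry": 0,"rz": 0,"hand": 0},{"dx": 25,"dy": -31.5,"dz": 0,"rx": 0,"ry": 0,"rz": 0,"hand": 0},{"dx": 25,"dy": -31.5,"dz": 0,"rx": 0,"ry": 0,"rz": 0,"hand": 0},{"dx": 25,"dy": -31.5,"dz": 0,"rx": 0,"ry": 0,"rz": 0,"hand": 0},{"dx": 25,"dy": -31.5,"dz": 0,"rx": 0,"ry": 0,"rz": 0,"hand": 0},{"dx": 25,"dy": -31.5,"dz": 0,"rx": 0,"ry": 0,"rz": 0,"hand": 0},{"dx": 25,"dy": -31.5,"dz": 0,"rx": 0,"ry": 0,"rz": 0,"hand": 0}])

```text
clock: 2.52
position: [0.3682, -0.1313, 0.2317]
tcp_rot: [3.141, -0.001, 0.444]
force: [1.4, 0.2, -0.5]
gripper_width: -0.0
```

>>> send_rows(motion=[{"dx": 25,"dy": -31.5,"dz": 0,"rx": 0,"ry": 0,"rz": 0,"hand": 0},{"dx": 25,"dy": -31.5,"dz": 0,"rx": 0,"ry": 0,"rz": 0,"hand": 0},{"dx": 25,"dy": -31.5,"dz": 0,"rx": 0,"ry": 0,"rz": 0,"hand": 0},{"dx": 25,"dy": -31.5,"dz": 0,"rx": 0,"ry": 0,"rz": 0,"hand": 0},{"dx": 25,"dy": -31.5,"dz": 0,"rx": 0,"ry": 0,"rz": 0,"hand": 0},{"dx": 25,"dy": -31.5,"dz": 0,"rx": 0,"ry": 0,"rz": 0,"hand": 0},{"dx": 25,"dy": -31.5,"dz": 0,"rx": 0,"ry": 0,"rz": 0,"hand": 0},{"dx": 25,"dy": -31.5,"dz": 0,"rx": 0,"ry": 0,"rz": 0,"hand": 0},{"dx": 25,"dy": -31.5,"dz": 0,"rx": 0,"ry": 0,"rz": 0,"hand": 0},{"dx": 25,"dy": -31.5,"dz": 0,"rx": 0,"ry": 0,"rz": 0,"hand": 0}])

```text
clock: 3.35
position: [0.4583, 0.2611, 0.2315]
tcp_rot: [3.142, -0.001, 0.445]
force: [0.6, -0.7, -0.1]
gripper_width: 0.0001
```

>>> send_rows(motion=[{"dx": 25,"dy": -31.5,"dz": 0,"rx": 0,"ry": 0,"rz": 0,"hand": 0},{"dx": 25,"dy": -31.5,"dz": 0,"rx": 0,"ry": 0,"rz": 0,"hand": 0},{"dx": 0,"dy": 0,"dz": 30,"rx": 0,"ry": 0,"rz": 0,"hand": 0},{"dx": 0,"dy": 0,"dz": 0,"rx": 0,"ry": 0,"rz": 0,"hand": 0}])

```text
clock: 3.68
position: [0.4744, 0.3381, 0.1975]
tcp_rot: [3.141, 0.005, 0.448]
force: [-1.7, -1.3, -1.2]
gripper_width: 0.0
```

Run:
```python
from h import *
s=bot.get_state(); print(s["clock"],s["position"],s["tcp_rot"],s["force"],s["gripper_width"],s["joints"])
c=bot.camera("wrist"); save(c,"wrist1")
P=pts(c)
m=(np.hypot(P[:,0]-.49,P[:,1]-.415)<.03)&(P[:,2]>.066)&(P[:,2]<.078); Q=P[m]
print(len(Q)); 
if len(Q)>5: print(np.median(Q,0)); rect(Q,"b")
for r in bot.silhouettes("zero_top","wrist")[:2]:
    Q=pts(c,r["region"]); print(r["confidence"],r["box"],np.median(Q,0) if len(Q) else None)
toolmove([.491,.415,.11])
```

```text
3.6833 [0.47443688 0.33812552 0.19745353] [3.140845  0.0051157 0.4476581] [-1.66248212 -1.32697858 -1.22683109] 4.481927365319347e-05 [5.98747666e-01 4.04838069e-01 1.74863360e+00 3.68185496e-05
 9.93290944e-01 1.72186380e+00]
1100
[0.49208197 0.41521861 0.07177259]
b rect [491.4 415.4] 24.6 25.3 25.4
0.71 [208.0, 136.8, 44.3, 38.6] [0.49234764 0.41489075 0.07168956]
tool move mm [ 48.4 -63.9  90.1]
```

View pics/wrist1.png

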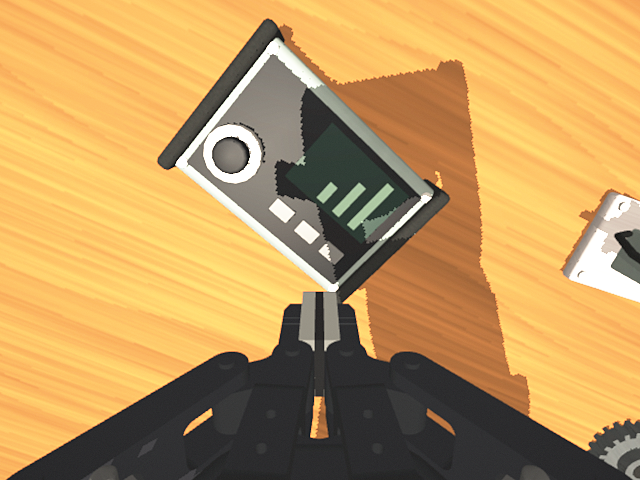

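The wrist view shows the button cap at pixel (232,154), which gives (0.4915, 0.4154). The collar around it is clear.

>>> send_rows(motion=[{"dx": 16.2,"dy": -21.3,"dz": 20,"rx": 0,"ry": 0,"rz": 0,"hand": 0},{"dx": 16.2,"dy": -21.3,"dz": 25,"rx": 0,"ry": 0,"rz": 0,"hand": 0},{"dx": 16.2,"dy": -21.3,"dz": 25,"rx": 0,"ry": 0,"rz": 0,"hand": 0},{"dx": 0,"dy": 0,"dz": 25,"rx": 0,"ry": 0,"rz": 0,"hand": 0},{"dx": 0,"dy": 0,"dz": 15,"rx": 0,"ry": 0,"rz": 0,"hand": 0},{"dx": 0,"dy": 0,"dz": 0,"rx": 0,"ry": 0,"rz": 0,"hand": 0},{"dx": 0,"dy": 0,"dz": 0,"rx": 0,"ry": 0,"rz": 0,"hand": 0},{"dx": 0,"dy": 0,"dz": 0,"rx": 0,"ry": 0,"rz": 0,"hand": 0}])

```text
clock: 4.45
position: [0.4938, 0.4157, 0.0933]
tcp_rot: [-3.141, -0.002, 0.444]
force: [-0.5, 0.5, -0.5]
gripper_width: 0.0003
```

>>> send_rows(motion=[{"dx": -2,"dy": -1,"dz": 8,"rx": 0,"ry": 0,"rz": 0,"hand": 0},{"dx": 0,"dy": 0,"dz": 8,"rx": 0,"ry": 0,"rz": 0,"hand": 0},{"dx": 0,"dy": 0,"dz": 4,"rx": 0,"ry": 0,"rz": 0,"hand": 0},{"dx": 0,"dy": 0,"dz": 3,"rx": 0,"ry": 0,"rz": 0,"hand": 0},{"dx": 0,"dy": 0,"dz": 2,"rx": 0,"ry": 0,"rz": 0,"hand": 0},{"dx": 0,"dy": 0,"dz": 1,"rx": 0,"ry": 0,"rz": 0,"hand": 0},{"dx": 0,"dy": 0,"dz": 0,"rx": 0,"ry": 0,"rz": 0,"hand": 0},{"dx": 0,"dy": 0,"dz": 0,"rx": 0,"ry": 0,"rz": 0,"hand": 0}])

```text
clock: 5.12
position: [0.4904, 0.4157, 0.066]
tcp_rot: [3.141, 0.0, 0.445]
force: [-2.0, -2.1, 8.0]
gripper_width: 0.0001
```

>>> send_rows(motion=[{"dx": 0,"dy": 0,"dz": 1,"rx": 0,"ry": 0,"rz": 0,"hand": 0},{"dx": 0,"dy": 0,"dz": 0,"rx": 0,"ry": 0,"rz": 0,"hand": 0},{"dx": 0,"dy": 0,"dz": 0,"rx": 0,"ry": 0,"rz": 0,"hand": 0}])

```text
clock: 5.37
position: [0.4904, 0.4157, 0.0659]
tcp_rot: [3.141, 0.0, 0.445]
force: [-3.9, -4.7, 16.0]
gripper_width: 0.0001
```

Pressed to the stop: z is 66 mm and the force rose to 16 N. I'll release it, lift and turn towards the kit's yaw.

>>> send_rows(motion=[{"dx": 0,"dy": 0,"dz": -20,"rx": 0,"ry": 0,"rz": 0,"hand": 0},{"dx": 0,"dy": 0,"dz": -30,"rx": 0,"ry": 0,"rz": 0,"hand": 0},{"dx": 0,"dy": 0,"dz": -30,"rx": 0,"ry": 0,"rz": -6.6,"hand": 0},{"dx": 0,"dy": 0,"dz": -30,"rx": 0,"ry": 0,"rz": -6.6,"hand": 0},{"dx": 0,"dy": 0,"dz": -30,"rx": 0,"ry": 0,"rz": -6.6,"hand": 0},{"dx": 0,"dy": 0,"dz": -30,"rx": 0,"ry": 0,"rz": -6.6,"hand": 0},{"dx": 0,"dy": 0,"dz": -30,"rx": 0,"ry": 0,"rz": -6.6,"hand": 0},{"dx": 0,"dy": 0,"dz": -15,"rx": 0,"ry": 0,"rz": -6.6,"hand": 0},{"dx": 0,"dy": 0,"dz": 0,"rx": 0,"ry": 0,"rz": -6.6,"hand": 0},{"dx": 0,"dy": 0,"dz": 0,"rx": 0,"ry": 0,"rz": -6.6,"hand": 0}])

```text
clock: 6.2
position: [0.4909, 0.4164, 0.2811]
tcp_rot: [3.14, -0.003, 1.372]
force: [0.3, 0.4, -0.7]
gripper_width: -0.0001
```

Run:
```python
from h import *
s=bot.get_state(); print(s["clock"],s["position"],s["tcp_rot"],s["joints"])
toolmove([.50,-.2,.29]); toolmove([.505,-.46,.25])
```

```text
6.2 [0.4909365  0.416415   0.28114427] [ 3.13964149e+00 -2.53606057e-03  1.37205267e+00] [6.84918029e-01 4.00160231e-01 1.54363093e+00 1.07846963e-04
 1.19460328e+00 8.83624696e-01]
tool move mm [-602.5  130.6  -10.1]
tool move mm [-856.5  186.8   29.3]
```

>>> send_rows(motion=[{"dx": -40,"dy": 8.7,"dz": -1,"rx": 0,"ry": 0,"rz": 0,"hand": 0.3},{"dx": -40,"dy": 8.7,"dz": -1,"rx": 0,"ry": 0,"rz": 0,"hand": 0.85},{"dx": -40,"dy": 8.7,"dz": -1,"rx": 0,"ry": 0,"rz": 0,"hand": 0.85},{"dx": -40,"dy": 8.7,"dz": -1,"rx": 0,"ry": 0,"rz": 0,"hand": 0.85},{"dx": -40,"dy": 8.7,"dz": -1,"rx": 0,"ry": 0,"rz": 0,"hand": 0.85},{"dx": -40,"dy": 8.7,"dz": -1,"rx": 0,"ry": 0,"rz": 0,"hand": 0.85},{"dx": -40,"dy": 8.7,"dz": -1,"rx": 0,"ry": 0,"rz": 0,"hand": 0.85},{"dx": -40,"dy": 8.7,"dz": -1,"rx": 0,"ry": 0,"rz": 0,"hand": 0.85},{"dx": -40,"dy": 8.7,"dz": -1,"rx": 0,"ry": 0,"rz": 0,"hand": 0.85},{"dx": -40,"dy": 8.7,"dz": -1,"rx": 0,"ry": 0,"rz": 0,"hand": 0.85}])

```text
clock: 7.03
position: [0.494, 0.0048, 0.2895]
tcp_rot: [3.141, -0.0, 1.367]
force: [-0.2, 0.1, 0.7]
gripper_width: 0.0724
```

>>> send_rows(motion=[{"dx": -40,"dy": 8.7,"dz": 0,"rx": 0,"ry": 0,"rz": 0,"hand": 0.85},{"dx": -40,"dy": 8.7,"dz": 0,"rx": 0,"ry": 0,"rz": 0,"hand": 0.85},{"dx": -40,"dy": 8.7,"dz": 0,"rx": 0,"ry": 0,"rz": 0,"hand": 0.85},{"dx": -40,"dy": 8.7,"dz": 0,"rx": 0,"ry": 0,"rz": 0,"hand": 0.85},{"dx": 0,"dy": 0,"dz": 0,"rx": 0,"ry": 0,"rz": 0,"hand": 0.85},{"dx": 0,"dy": 0,"dz": 0,"rx": 0,"ry": 0,"rz": 0,"hand": 0.85},{"dx": 0,"dy": 0,"dz": 0,"rx": 0,"ry": 0,"rz": 0,"hand": 0.85}])

```text
clock: 7.62
position: [0.4957, -0.157, 0.289]
tcp_rot: [-3.141, -0.001, 1.365]
force: [0.2, 0.2, -0.2]
gripper_width: 0.0725
```

Run:
```python
from h import *
s=bot.get_state(); print(s["clock"],s["position"],s["tcp_rot"])
c=bot.camera("wrist"); save(c,"wrist2"); P=pts(c); np.save("head_w.npy",P)
print("campos",-c["R"].T@c["t"])
Q=P[(P[:,2]>.010)&(P[:,2]<.024)&(abs(P[:,0]-.56)<.09)&(abs(P[:,1]+.03)<.17)]; print(len(Q)); rect(Q,"plate")
toolmove([.505,-.46,.25])
t=bot.camera("top"); Q=pts(t); Q=Q[np.hypot(Q[:,0]-.4915,Q[:,1]-.4154)<.009]; print("button z",np.median(Q[:,2]))
```

```text
7.6167 [ 0.49569105 -0.15704371  0.28904772] [-3.14097275e+00 -5.03693376e-04  1.36530283e+00]
campos [ 0.51275229 -0.0768361   0.43172742]
9339
plate rect [573.7 -67.6] 85.2 186.6 7.24
tool move mm [-295.5   70.6   38.9]
button z 0.07198430281283977
```

View pics/wrist2.png

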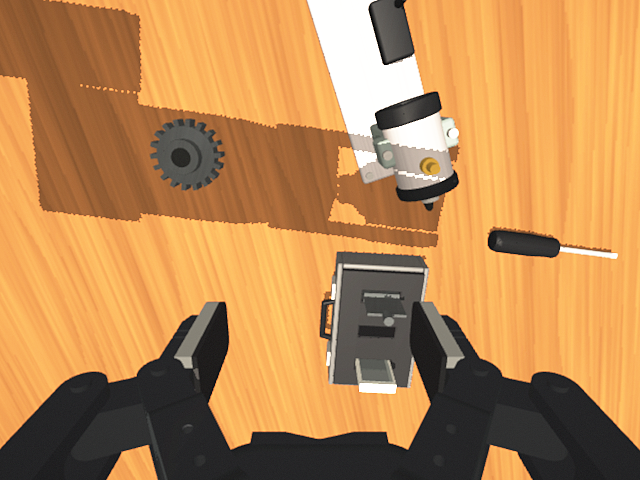

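The wrist view shows the whole kit at about pixel (378,320). The cell is at (377,377), the shutter at (388,303), and the -y barrel of the head at (418,145). The button is back up at 0.072. I'll measure the kit and cell from this depth.

Run:
```python
from h import *
P=np.load("head_w.npy")
K=P[(abs(P[:,0]-.52)<.075)&(abs(P[:,1]+.33)<.11)]
rect(K[(K[:,2]>.035)&(K[:,2]<.056)],"kit top"); rect(K[(K[:,2]>.047)&(K[:,2]<.056)],"rim")
C=K[(K[:,2]>.078)&(K[:,2]<.090)&(K[:,1]<-.33)]; print(len(C),C[:,2].mean()); rect(C,"cell top")
C=K[(K[:,2]>.060)&(K[:,2]<.090)&(K[:,1]<-.33)]; print(len(C)); rect(C,"cell all")
toolmove([.5105,-.3735,.11],np.radians(78.4))
```

```text
kit top rect [ 525.1 -331.7] 163.0 106.2 74.89
rim rect [ 528.9 -321.4] 110.1 64.8 88.57
465 0.08354845845078818
cell top rect [ 515.2 -375.4] 14.2 40.0 76.23
855
cell all rect [ 515.1 -375.4] 14.4 40.0 75.34
tool move mm [-210.1   58.3  179.1]
rotvec deg [-0.02 -0.02 -0.04]
```

>>> send_rows(motion=[{"dx": -36.3,"dy": 8.5,"dz": 7.4,"rx": 0,"ry": 0,"rz": 0,"hand": 0.85},{"dx": -36.3,"dy": 8.5,"dz": 7.4,"rx": 0,"ry": 0,"rz": 0,"hand": 0.85},{"dx": -36.3,"dy": 8.5,"dz": 7.4,"rx": 0,"ry": 0,"rz": 0,"hand": 0.85},{"dx": -36.3,"dy": 8.5,"dz": 7.4,"rx": 0,"ry": 0,"rz": 0,"hand": 0.85},{"dx": -36.3,"dy": 8.5,"dz": 7.4,"rx": 0,"ry": 0,"rz": 0,"hand": 0.85},{"dx": -36.3,"dy": 8.5,"dz": 7.4,"rx": 0,"ry": 0,"rz": 0,"hand": 0.85},{"dx": -36.3,"dy": 8.5,"dz": 7.4,"rx": 0,"ry": 0,"rz": 0,"hand": 0.85},{"dx": -36.3,"dy": 8.5,"dz": 7.4,"rx": 0,"ry": 0,"rz": 0,"hand": 0.85},{"dx": 0,"dy": 0,"dz": 0,"rx": 0,"ry": 0,"rz": 2.9,"hand": 0.85},{"dx": 0,"dy": 0,"dz": 0,"rx": 0,"ry": 0,"rz": 0,"hand": 0.85}])

```text
clock: 8.55
position: [0.5039, -0.4554, 0.2289]
tcp_rot: [-3.14, -0.001, 1.314]
force: [0.6, 0.8, 0.0]
gripper_width: 0.0724
```

>>> send_rows(motion=[{"dx": 0,"dy": 0,"dz": 0,"rx": 0,"ry": 0,"rz": 0,"hand": 0.85},{"dx": 0,"dy": 0,"dz": 0,"rx": 0,"ry": 0,"rz": 0,"hand": 0.85},{"dx": 0,"dy": 0,"dz": 0,"rx": 0,"ry": 0,"rz": 0,"hand": 0.85}])

```text
clock: 8.8
position: [0.5043, -0.4538, 0.2307]
tcp_rot: [3.141, 0.0, 1.319]
force: [0.4, -0.8, 0.3]
gripper_width: 0.0726
```

Run:
```python
from h import *
s=bot.get_state(); print(s["clock"],s["position"],s["tcp_rot"])
c=bot.camera("wrist"); save(c,"wrist3"); P=pts(c); print("campos",-c["R"].T@c["t"])
K=P[(abs(P[:,0]-.52)<.075)&(abs(P[:,1]+.33)<.11)]
rect(K[(K[:,2]>.035)&(K[:,2]<.056)],"kit top"); 
C=K[(K[:,2]>.078)&(K[:,2]<.090)&(K[:,1]<-.33)]; print(len(C),np.median(C[:,2])); rect(C,"cell top")
C=K[(K[:,2]>.060)&(K[:,2]<.090)&(K[:,1]<-.33)]; print(len(C)); rect(C,"cell all")
r=bot.silhouettes("cell","wrist")[:1]
for r in r:
    Q=pts(c,r["region"]); print(r["confidence"],r["box"]); rect(Q[Q[:,2]>.06],"net")
toolmove([.515,-.3755,.11],np.radians(75.3))
```

```text
8.8 [ 0.50428329 -0.45375946  0.23066051] [3.14126438e+00 2.59469223e-05 1.31862233e+00]
campos [ 0.52494621 -0.37428745  0.37331366]
kit top rect [ 519.  -353.8] 117.0 106.1 74.88
967 0.08490839958587071
cell top rect [ 515.1 -376. ] 11.8 40.0 75.62
967
cell all rect [ 515.1 -376. ] 11.8 40.0 75.62
0.86 [278.1, 105.8, 53.8, 15.1]
net rect [ 515.1 -376. ] 11.8 40.0 75.62
tool move mm [ 78.9  -9.2 120.7]
rotvec deg [0.03 0.01 0.2 ]
```

View pics/wrist3.png

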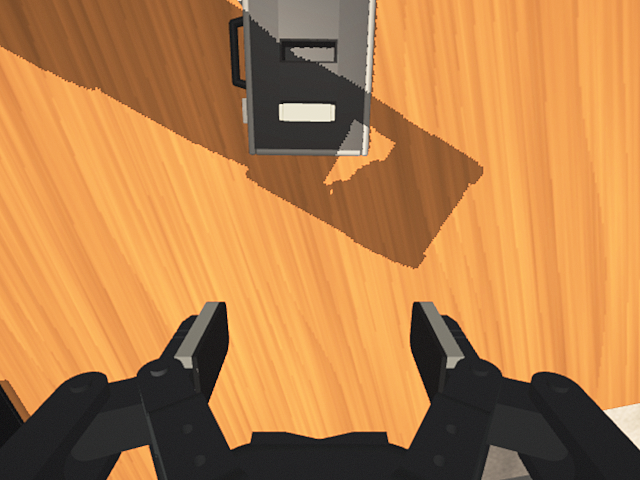

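The close view has the cell top at pixel (306,112), fitted at (0.5151, -0.3760) with its thickness direction at 75.6°. The tool yaw already matches. I'll move over it.

>>> send_rows(motion=[{"dx": 26.3,"dy": -3,"dz": 20,"rx": 0,"ry": 0,"rz": 0,"hand": 0.75},{"dx": 26.2,"dy": -3,"dz": 30,"rx": 0,"ry": 0,"rz": 0,"hand": 0.75},{"dx": 26.2,"dy": -3,"dz": 30,"rx": 0,"ry": 0,"rz": 0,"hand": 0.75},{"dx": 0,"dy": 0,"dz": 30,"rx": 0,"ry": 0,"rz": 0,"hand": 0.75},{"dx": 0,"dy": 0,"dz": 10,"rx": 0,"ry": 0,"rz": 0,"hand": 0.75},{"dx": 0,"dy": 0,"dz": 0,"rx": 0,"ry": 0,"rz": 0,"hand": 0.75},{"dx": 0,"dy": 0,"dz": 0,"rx": 0,"ry": 0,"rz": 0,"hand": 0.75}])

```text
clock: 9.48
position: [0.5152, -0.3775, 0.1109]
tcp_rot: [3.141, 0.0, 1.316]
force: [0.3, -0.8, 0.5]
gripper_width: 0.0639
```

Run:
```python
from h import *
c=bot.camera("wrist"); save(c,"wrist4"); P=pts(c)
s=bot.get_state(); print(s["clock"],s["position"],s["tcp_rot"],s["gripper_width"])
C=P[(abs(P[:,0]-.515)<.03)&(abs(P[:,1]+.376)<.03)&(P[:,2]>.075)&(P[:,2]<.09)]; print(len(C)); 
if len(C)>20: rect(C,"cell")
toolmove([.5151,-.376,.052],np.radians(75.6))
```

```text
9.5333 [ 0.51573834 -0.37818896  0.11179952] [3.13912815e+00 1.12271316e-03 1.31540003e+00] 0.06400432325253749
2417
cell rect [ 515.4 -375.8] 12.8 40.0 74.8
tool move mm [ 2.  -1.3 59.8]
rotvec deg [ 0.14  0.06 -0.23]
```

View pics/wrist4.png

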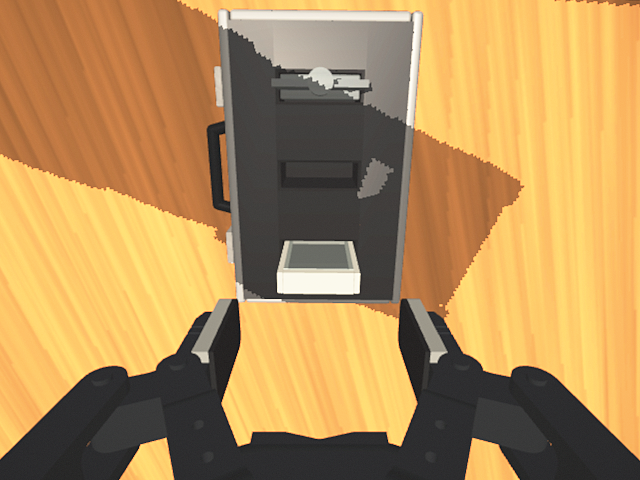

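The cell is at column 318, centred between the jaws (midline 320). I'll descend and grip.

>>> send_rows(motion=[{"dx": 2,"dy": -0.5,"dz": 20,"rx": 0,"ry": 0,"rz": 0,"hand": 0.75},{"dx": 0,"dy": 0,"dz": 20,"rx": 0,"ry": 0,"rz": 0,"hand": 0.75},{"dx": 0,"dy": 0,"dz": 15,"rx": 0,"ry": 0,"rz": 0,"hand": 0.75},{"dx": 0,"dy": 0,"dz": 4,"rx": 0,"ry": 0,"rz": 0,"hand": 0.75},{"dx": 0,"dy": 0,"dz": 0,"rx": 0,"ry": 0,"rz": 0,"hand": 0.75},{"dx": 0,"dy": 0,"dz": 0,"rx": 0,"ry": 0,"rz": 0,"hand": 0.75}])

```text
clock: 10.03
position: [0.5156, -0.376, 0.0528]
tcp_rot: [3.139, 0.001, 1.315]
force: [0.4, -0.7, 0.5]
gripper_width: 0.0639
```

Run:
```python
from h import *
c=bot.camera("wrist"); save(c,"wrist5"); P=pts(c)
s=bot.get_state(); print(s["clock"],s["position"],s["tcp_rot"],s["gripper_width"],s["force"])
C=P[(abs(P[:,0]-.515)<.03)&(abs(P[:,1]+.376)<.03)&(P[:,2]>.075)&(P[:,2]<.09)]; print(len(C)); 
if len(C)>20: rect(C,"cell")
```

```text
10.0833 [ 0.51571033 -0.37596174  0.05292415] [3.13895556e+00 1.09002921e-03 1.31525847e+00] 0.06421824118031268 [-0.6645335  -0.3492422  -0.13831975]
5834
cell rect [ 514.3 -375.6] 16.9 69.7 67.81
```

View pics/wrist5.png

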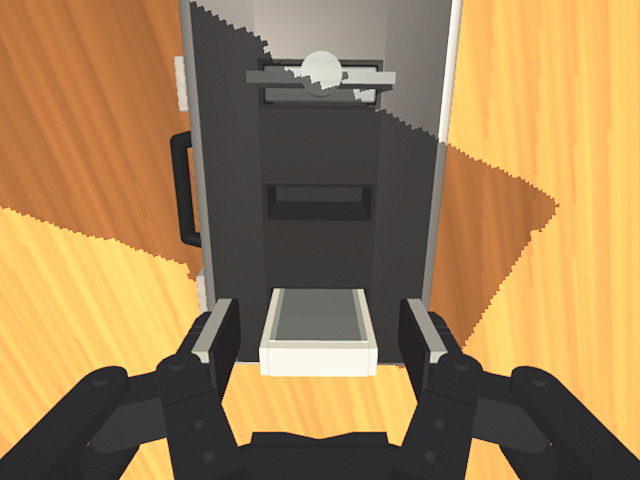

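The fingers straddle the frosted narrow sides of the cell (top at (318,345)). I'll close.

>>> send_rows(motion=[{"dx": 0,"dy": 0,"dz": 0,"rx": 0,"ry": 0,"rz": 0,"hand": 0.6},{"dx": 0,"dy": 0,"dz": 0,"rx": 0,"ry": 0,"rz": 0,"hand": 0.5},{"dx": 0,"dy": 0,"dz": 0,"rx": 0,"ry": 0,"rz": 0,"hand": 0.4},{"dx": 0,"dy": 0,"dz": 0,"rx": 0,"ry": 0,"rz": 0,"hand": 0},{"dx": 0,"dy": 0,"dz": 0,"rx": 0,"ry": 0,"rz": 0,"hand": 0},{"dx": 0,"dy": 0,"dz": 0,"rx": 0,"ry": 0,"rz": 0,"hand": 0},{"dx": 0,"dy": 0,"dz": 0,"rx": 0,"ry": 0,"rz": 0,"hand": 0}])

```text
clock: 10.67
position: [0.5155, -0.3754, 0.0525]
tcp_rot: [3.14, 0.001, 1.316]
force: [-1.5, 0.3, 6.9]
gripper_width: 0.0388
```

>>> send_rows(motion=[{"dx": 0,"dy": 0,"dz": -5,"rx": 0,"ry": 0,"rz": 0,"hand": 0},{"dx": 0,"dy": 0,"dz": -10,"rx": 0,"ry": 0,"rz": 0,"hand": 0},{"dx": 0,"dy": 0,"dz": -10,"rx": 0,"ry": 0,"rz": 0,"hand": 0},{"dx": 0,"dy": 0,"dz": -15,"rx": 0,"ry": 0,"rz": 0,"hand": 0},{"dx": 0,"dy": 0,"dz": -20,"rx": 0,"ry": 0,"rz": 0,"hand": 0},{"dx": 0,"dy": 0,"dz": -30,"rx": 0,"ry": 0,"rz": 0,"hand": 0},{"dx": 0,"dy": 0,"dz": -30,"rx": 0,"ry": 0,"rz": 0,"hand": 0},{"dx": 0,"dy": 0,"dz": -30,"rx": 0,"ry": 0,"rz": 0,"hand": 0},{"dx": 0,"dy": 0,"dz": -30,"rx": 0,"ry": 0,"rz": 0,"hand": 0},{"dx": 0,"dy": 0,"dz": 0,"rx": 0,"ry": 0,"rz": 0,"hand": 0}])

```text
clock: 11.5
position: [0.5174, -0.3769, 0.2391]
tcp_rot: [3.131, 0.004, 1.316]
force: [1.3, -1.3, -0.5]
gripper_width: 0.0389
```

Run:
```python
from h import *
s=bot.get_state(); print(s["clock"],s["position"],s["tcp_rot"],s["gripper_width"],s["force"])
toolmove([.52,-.17,.24],np.radians(97)); toolmove([.569,-.027,.24],np.radians(97))
P=np.load("head_w.npy")
# saved top/scene pics have no depth; -y barrel from wrist2
B=P[(P[:,2]>.135)&(P[:,2]<.153)&(abs(P[:,0]-.58)<.06)&(P[:,1]<.12)&(P[:,1]>-.2)]; rect(B,"barrel top w2")
```

```text
11.5 [ 0.51737066 -0.37686132  0.23905732] [3.13144513 0.00427749 1.31573303] 0.03893195681715032 [ 1.25846498 -1.2651293  -0.48834314]
tool move mm [200.8 -49.6  -2.3]
rotvec deg [  0.53   0.35 -21.61]
tool move mm [351.6 -38.3  -2.8]
rotvec deg [  0.53   0.35 -21.61]
barrel top w2 rect [ 580.6 -122. ] 56.7 71.7 7.37
```

>>> send_rows(motion=[{"dx": 20,"dy": -2,"dz": -10,"rx": 0,"ry": 0,"rz": 0,"hand": 0},{"dx": 38,"dy": -3.8,"dz": -10,"rx": 0,"ry": 0,"rz": 0,"hand": 0},{"dx": 38,"dy": -3.8,"dz": 0,"rx": 0,"ry": 0,"rz": 0,"hand": 0},{"dx": 38,"dy": -3.8,"dz": 0,"rx": 0,"ry": 0,"rz": 0,"hand": 0},{"dx": 38,"dy": -3.8,"dz": 0,"rx": 0,"ry": 0,"rz": 0,"hand": 0},{"dx": 38,"dy": -3.8,"dz": 0,"rx": 0,"ry": 0,"rz": 0,"hand": 0},{"dx": 29,"dy": -2,"dz": 0,"rx": 0,"ry": 0,"rz": -5.4,"hand": 0},{"dx": 0,"dy": 0,"dz": 0,"rx": 0,"ry": 0,"rz": -5.4,"hand": 0},{"dx": 0,"dy": 0,"dz": 0,"rx": 0,"ry": 0,"rz": -5.4,"hand": 0},{"dx": 0,"dy": 0,"dz": 0,"rx": 0,"ry": 0,"rz": -5.4,"hand": 0}])

```text
clock: 12.33
position: [0.5526, -0.1368, 0.2517]
tcp_rot: [3.141, 0.0, 1.699]
force: [0.7, -0.5, -1.1]
gripper_width: 0.0389
```

>>> send_rows(motion=[{"dx": 0,"dy": 0,"dz": 0,"rx": 0,"ry": 0,"rz": 0,"hand": 0},{"dx": 0,"dy": 0,"dz": 0,"rx": 0,"ry": 0,"rz": 0,"hand": 0},{"dx": 0,"dy": 0,"dz": 0,"rx": 0,"ry": 0,"rz": 0,"hand": 0}])

```text
clock: 12.58
position: [0.5526, -0.1379, 0.2513]
tcp_rot: [-3.142, -0.0, 1.69]
force: [0.4, 0.6, -0.2]
gripper_width: 0.0393
```

Run:
```python
from h import *
c=bot.camera("wrist"); save(c,"wrist6"); P=pts(c); np.save("h6.npy",P)
s=bot.get_state(); print(s["clock"],s["position"],s["tcp_rot"],s["gripper_width"])
print("campos",-c["R"].T@c["t"])
H=P[(abs(P[:,0]-.57)<.12)&(abs(P[:,1]+.03)<.2)]
rect(H[(H[:,2]>.010)&(H[:,2]<.024)],"plate")
for a,b in ((-.2,-.06),(.02,.2)):
    B=H[(H[:,2]>.10)&(H[:,2]<.153)&(H[:,1]>a)&(H[:,1]<b)]; print(len(B),B.min(0),B.max(0)) if len(B) else 0
    T=B[B[:,2]>.143] if len(B) else B
    if len(T)>10: rect(T,"top strip")
```

```text
12.6333 [ 0.55265043 -0.13793024  0.25130296] [3.14151979e+00 1.25932835e-06 1.69019040e+00] 0.03900961854498566
campos [ 0.5433572  -0.05643062  0.39401095]
plate rect [573.1 -63.7] 85.2 194.1 7.23
7498 [ 0.54958356 -0.17671425  0.10384961] [ 0.6103921  -0.08366299  0.15293661]
top strip rect [ 580.1 -122.2] 34.3 72.0 7.44
```

View pics/wrist6.png

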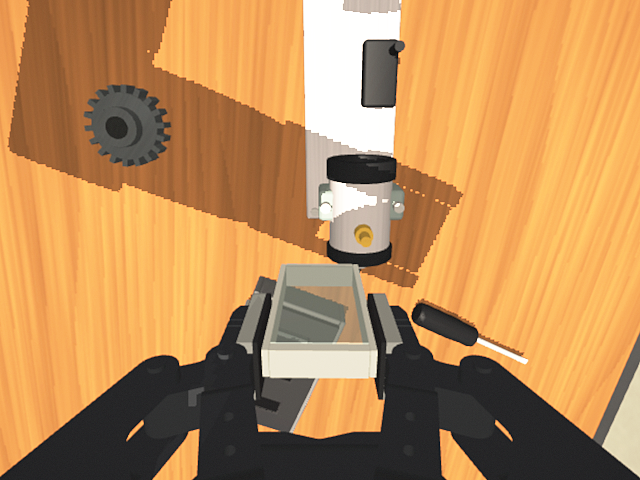

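The cell is held by its frosted sides at (320,320). The plate yaw is about 7.3°. I'll move above the gap and look at the far half of the head.

>>> send_rows(motion=[{"dx": 20,"dy": 5,"dz": 0,"rx": 0,"ry": 0,"rz": 0,"hand": 0},{"dx": 34,"dy": 9,"dz": 0,"rx": 0,"ry": 0,"rz": 0,"hand": 0},{"dx": 34,"dy": 9,"dz": 0,"rx": 0,"ry": 0,"rz": -0.5,"hand": 0},{"dx": 20,"dy": 6.6,"dz": 0,"rx": 0,"ry": 0,"rz": 0,"hand": 0},{"dx": 0,"dy": 0,"dz": 0,"rx": 0,"ry": 0,"rz": 0,"hand": 0},{"dx": 0,"dy": 0,"dz": 0,"rx": 0,"ry": 0,"rz": 0,"hand": 0},{"dx": 0,"dy": 0,"dz": 0,"rx": 0,"ry": 0,"rz": 0,"hand": 0}])

```text
clock: 13.22
position: [0.5687, -0.0274, 0.2511]
tcp_rot: [-3.141, 0.0, 1.701]
force: [-0.5, -0.0, -1.0]
gripper_width: 0.0391
```

```bash
cat > m.py <<'E'
from h import *
a=np.radians(7.3); ex=np.array([np.cos(a),np.sin(a)]); ey=np.array([-ex[1],ex[0]]); o=np.array([.569,-.027])
def head(P,tag):
    L=np.c_[(P[:,:2]-o)@ex,(P[:,:2]-o)@ey,P[:,2]]*1000
    p=L[(abs(L[:,2]-18)<5)&(abs(L[:,0])<60)&(abs(L[:,1])<160)]
    if len(p)>50: print(tag,"plate x",np.percentile(p[:,0],[.3,99.7]).round(1),"y",np.percentile(p[:,1],[.1,99.9]).round(1)); rect(P[(abs(P[:,2]-.018)<.005)&(abs(L[:,0])<60)&(abs(L[:,1])<160)],tag)
    for sgn in (-1,1):
        q=L[(L[:,2]>128)&(L[:,2]<155)&(L[:,1]*sgn>40)&(L[:,1]*sgn<150)&(abs(L[:,0])<60)]
        if len(q)>50:
            h=q[q[:,1]*sgn<q[:,1].__mul__(sgn).min()+12]
            print(tag,sgn,len(q),"inner y",(np.percentile(q[:,1]*sgn,1)).round(1),"x range z>135",np.percentile(h[h[:,2]>135][:,0],[.5,99.5]).round(1),"ztop",np.percentile(q[:,2],95).round(1))
E
python3 - <<'E'
from m import *
head(np.load("head_w.npy"),"w2"); head(np.load("h6.npy"),"w6")
c=bot.camera("wrist"); save(c,"wrist7"); P=pts(c); head(P,"w7"); np.save("h7.npy",P)
for n in("top","scene"): t=bot.camera(n); T=pts(t); head(T,n); np.save(n+".npy",T)
s=bot.get_state(); print(s["clock"],s["position"],s["tcp_rot"],s["gripper_width"])
# cell in tool frame
R=Ro.from_euler("xyz",s["tcp_rot"]).as_matrix(); L=(P-s["position"])@R*1000
q=L[(abs(L[:,0])<25)&(abs(L[:,1])<18)&(L[:,2]>-60)&(L[:,2]<50)]
print(len(q),np.percentile(q,[1,5,25,50,75,95,99],axis=0).round(1))
E
```

```text
w2 plate x [-42.9  40.8] y [-133.7   49.3]
w2 rect [573.8 -68.3] 85.2 185.2 7.25
w2 -1 6345 inner y 60.3 x range z>135 [-22.2  21.2] ztop 149.1
w6 plate x [-42.9  41.3] y [-132.4   59.8]
w6 rect [573.1 -63.7] 85.2 194.1 7.23
w6 -1 7022 inner y 60.2 x range z>135 [-22.6  20.9] ztop 149.1
w7 plate x [-42.8  41.8] y [-77.2 134.4]
w7 rect [565.2  -0.9] 85.1 217.3 7.23
w7 -1 620 inner y 118.6 x range z>135 [-21.8  20.9] ztop 149.1
w7 1 9807 inner y 61.2 x range z>135 [-21.9  21.4] ztop 149.1
top plate x [-44.8  -2.6] y [113.7 132.9]
top rect [529.7  93.1] 42.2 18.2 3.09
top 1 250 inner y 99.4 x range z>135 [-21.1  24.5] ztop 150.8
scene plate x [-40.7  44.7] y [-132.6  137.4]
scene rect [570.3 -25.5] 87.7 274.4 7.47
scene -1 568 inner y 57.6 x range z>135 [-18.6  22.3] ztop 149.4
scene 1 795 inner y 62.9 x range z>135 [-17.7  23.9] ztop 148.6
13.3667 [ 0.56869357 -0.02801024  0.25108554] [-3.14140058e+00  1.54389411e-04  1.69970885e+00] 0.03895089393223441
10572 [[ -5.8 -17.7 -33.4]
 [ -4.  -16.1 -33. ]
 [  4.   -8.9 -31.9]
 [  5.2  -0.  -18.8]
 [  5.5   8.9   4. ]
 [  5.9  16.1  32.2]
 [  6.1  17.6  40.8]]
```

View pics/wrist7.png

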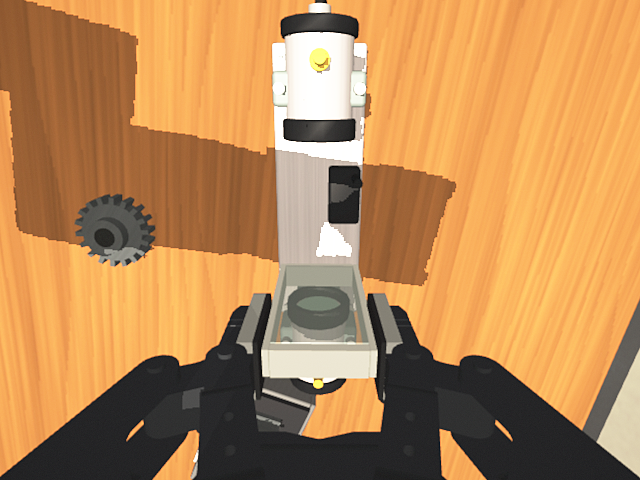

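The gap is seen end-on. Head centre is about (0.5684, -0.0266) with yaw 7.25°, and the cell sits centred on the TCP with its top 33 mm above it. I'll lower to TCP z of about 0.1295.

>>> send_rows(motion=[{"dx": 0.6,"dy": -0.3,"dz": 10,"rx": 0,"ry": 0,"rz": 0.1,"hand": 0},{"dx": 0.5,"dy": 0,"dz": 15,"rx": 0,"ry": 0,"rz": 0,"hand": 0},{"dx": 0,"dy": 0,"dz": 15,"rx": 0,"ry": 0,"rz": 0,"hand": 0},{"dx": 0,"dy": 0,"dz": 15,"rx": 0,"ry": 0,"rz": 0,"hand": 0},{"dx": 0,"dy": 0,"dz": 15,"rx": 0,"ry": 0,"rz": 0,"hand": 0},{"dx": 0,"dy": 0,"dz": 15,"rx": 0,"ry": 0,"rz": 0,"hand": 0},{"dx": 0,"dy": 0,"dz": 15,"rx": 0,"ry": 0,"rz": 0,"hand": 0},{"dx": 0,"dy": 0,"dz": 12,"rx": 0,"ry": 0,"rz": 0,"hand": 0},{"dx": 0,"dy": 0,"dz": 7,"rx": 0,"ry": 0,"rz": 0,"hand": 0},{"dx": 0,"dy": 0,"dz": 2.5,"rx": 0,"ry": 0,"rz": 0,"hand": 0}])

```text
clock: 14.2
position: [0.5676, -0.0262, 0.128]
tcp_rot: [-3.139, -0.0, 1.699]
force: [0.4, 0.8, -0.4]
gripper_width: 0.0389
```

>>> send_rows(motion=[{"dx": 0,"dy": 0,"dz": 0,"rx": 0,"ry": 0,"rz": 0,"hand": 0},{"dx": 0,"dy": 0,"dz": 0,"rx": 0,"ry": 0,"rz": 0,"hand": 0},{"dx": 0,"dy": 0,"dz": 0,"rx": 0,"ry": 0,"rz": 0,"hand": 0},{"dx": 0,"dy": 0,"dz": 0,"rx": 0,"ry": 0,"rz": 0,"hand": 0}])

```text
clock: 14.53
position: [0.569, -0.0259, 0.1304]
tcp_rot: [3.14, 0.0, 1.7]
force: [0.7, 0.4, -0.7]
gripper_width: 0.0387
```

```bash
python3 - <<'E'
from m import *
c=bot.camera("wrist"); save(c,"wrist8"); P=pts(c)
s=bot.get_state(); print(s["clock"],s["position"],s["tcp_rot"],s["gripper_width"],s["force"],abs(s["qvel"]).max())
head(P,"w8")
R=Ro.from_euler("xyz",s["tcp_rot"]).as_matrix()
for tag,Q in (("w7",None),("w8",P)):
    if Q is None: Q=np.load("h7.npy"); pos=np.array([.56869,-.02801,.25109]); r=Ro.from_euler("xyz",[-3.1414,.00015,1.6997]).as_matrix()
    else: pos,r=s["position"],R
    L=(Q-pos)@r*1000
    f=L[(abs(L[:,1])<17)&(L[:,2]>-31)&(L[:,2]<38)&(L[:,0]>2)&(L[:,0]<9)]   # +x pane
    A=np.c_[f[:,1],f[:,2],np.ones(len(f))]; k=np.linalg.lstsq(A,f[:,0],rcond=None)[0]
    t=L[(abs(L[:,1])<19)&(abs(L[:,0])<5)&(L[:,2]<-28)&(L[:,2]>-40)]
    print(tag,len(f),"pane yaw,tilt deg",np.degrees(k[:2]).round(2),"x at mid",k[2].round(2),"top z",np.median(t[:,2]).round(2)); rect(t/1000,"top(tool)")
toolmove([.5684,-.0266,.1295],np.radians(97.25))
t=bot.camera("scene"); save(t,"scene8"); T=pts(t);
E
python3 -c "
import cv2;a=cv2.imread('pics/scene8.png')[140:320,200:440];cv2.imwrite('pics/scene8c.png',cv2.resize(a,(800,600),interpolation=3))"
```

```text
14.5833 [ 0.56889335 -0.02590665  0.13034559] [3.14027514e+00 2.66768618e-04 1.69972138e+00] 0.03916928647328808 [-0.00687692  0.71981911 -0.66506514] 0.003272285832918567
w8 plate x [-42.7  41.9] y [-133.4  133.7]
w8 rect [568.5 -26.7] 85.3 269.1 7.17Traceback (most recent call last):
  File "<stdin>", line 4, in <module>
  File "m.py", line 11, in head
    print(tag,sgn,len(q),"inner y",(np.percentile(q[:,1]*sgn,1)).round(1),"x range z>135",np.percentile(h[h[:,2]>135][:,0],[.5,99.5]).round(1),"ztop",np.percentile(q[:,2],95).round(1))
                                                                                          ~~~~~~~~~~~~~^^^^^^^^^^^^^^^^^^^^^^^^^^^^^^
    return _quantile_unchecked(
        a, q, axis, out, overwrite_input, method, keepdims, weights)
    return _ureduce(a,
                    func=_quantile_ureduce_func,
    ...<5 lines>...
                    overwrite_input=overwrite_input,
                    method=method)
    r = func(a, **kwargs)
    result = _quantile(arr,
                       quantiles=q,
    ...<2 lines>...
                       out=out,
                       weights=wgt)
    slices_having_nans = np.isnan(arr[-1, ...])
                                  ~~~^^^^^^^^^
IndexError: index -1 is out of bounds for axis 0 with size 0
[ WARN:0@0.015] global loadsave.cpp:275 findDecoder imread_('pics/scene8.png'): can't open/read file: check file path/integrity
Traceback (most recent call last):
TypeError: 'NoneType' object is not subscriptable
```

View pics/wrist8.png

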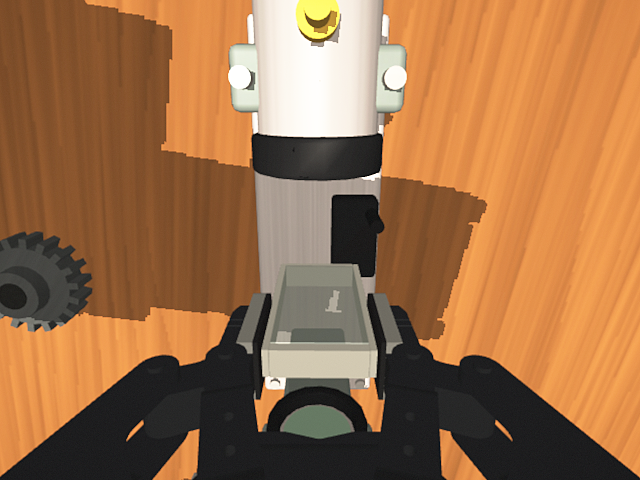

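The wrist view shows the cell at (319,320) between the barrels and nothing touching. The full plate fit gives centre (0.5685, -0.0267) and yaw 7.17°. I'll run the remaining checks.

```bash
cat > chk.py <<'E'
from m import *
c=bot.camera("wrist"); P=pts(c); s=bot.get_state()
print(s["clock"],s["position"],s["tcp_rot"],s["gripper_width"],s["force"],abs(s["qvel"]).max())
R=Ro.from_euler("xyz",s["tcp_rot"]).as_matrix(); L=(P-s["position"])@R*1000
f=L[(abs(L[:,1])<17)&(L[:,2]>-31)&(L[:,2]<38)&(L[:,0]>2)&(L[:,0]<9)]
A=np.c_[f[:,1],f[:,2],np.ones(len(f))]; k=np.linalg.lstsq(A,f[:,0],rcond=None)[0]
t=L[(abs(L[:,1])<19.5)&(abs(L[:,0])<8)&(L[:,2]<-28)&(L[:,2]>-40)]
print(len(f),"pane yaw,tilt deg",np.degrees(k[:2]).round(2),"x mid",k[2].round(2),"top z",np.median(t[:,2]).round(2)); rect(t/1000,"top(tool)")
toolmove([.5685,-.0267,.1295],np.radians(97.2))
t=bot.camera("scene"); save(t,"scene8"); T=pts(t)
a=cv2.imread("pics/scene8.png")[140:320,200:440]; cv2.imwrite("pics/scene8c.png",cv2.resize(a,(800,600),interpolation=cv2.INTER_CUBIC))
E
python3 chk.py
```

```text
14.6333 [ 0.56880207 -0.0258805   0.13026468] [3.14042607e+00 1.88926461e-04 1.69969685e+00] 0.03913377984874401 [-0.41391765 -0.30029874  0.11921081] 0.004163841051470914
6818 pane yaw,tilt deg [-0.36  0.24] x mid 4.81 top z -32.4
top(tool) rect [0. 0.] 15.9 39.0 0.07
tool move mm [-0.8 -0.4  0.8]
rotvec deg [0.07 0.01 0.19]
```

View pics/scene8c.png

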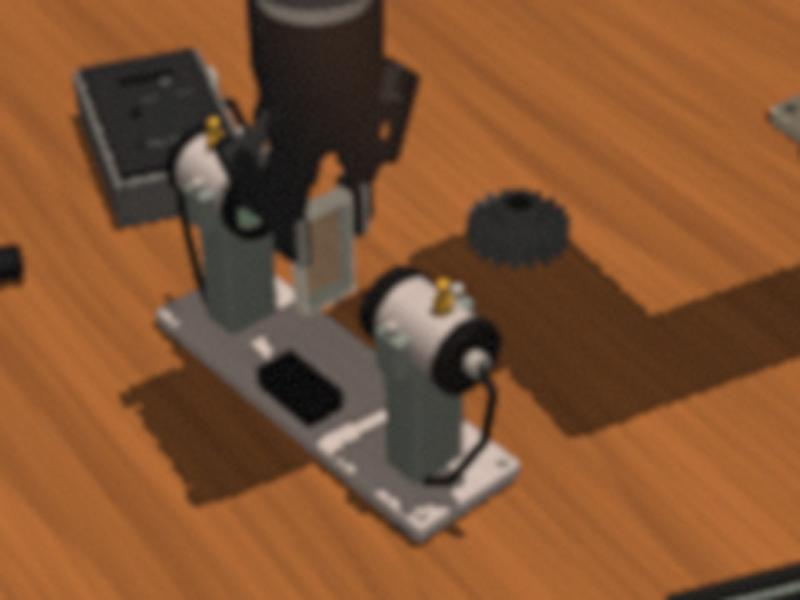

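The scene view shows the cell upright at (325,245), between the barrels and clear of both. I'll apply the sub-millimetre correction and settle.

>>> send_rows(motion=[{"dx": -0.8,"dy": -0.4,"dz": 0.5,"rx": 0,"ry": 0,"rz": 0.2,"hand": 0},{"dx": 0,"dy": 0,"dz": 0,"rx": 0,"ry": 0,"rz": 0,"hand": 0},{"dx": 0,"dy": 0,"dz": 0,"rx": 0,"ry": 0,"rz": 0,"hand": 0},{"dx": 0,"dy": 0,"dz": 0,"rx": 0,"ry": 0,"rz": 0,"hand": 0},{"dx": 0,"dy": 0,"dz": 0,"rx": 0,"ry": 0,"rz": 0,"hand": 0},{"dx": 0,"dy": 0,"dz": 0,"rx": 0,"ry": 0,"rz": 0,"hand": 0},{"dx": 0,"dy": 0,"dz": 0,"rx": 0,"ry": 0,"rz": 0,"hand": 0},{"dx": 0,"dy": 0,"dz": 0,"rx": 0,"ry": 0,"rz": 0,"hand": 0}])

```text
clock: 15.35
position: [0.5681, -0.0267, 0.1291]
tcp_rot: [-3.142, -0.0, 1.696]
force: [0.8, 0.3, -1.3]
gripper_width: 0.0391
```

```bash
python3 chk.py; python3 -c "
from rig import bot; print(bot.job_done())"
```

```text
15.4 [ 0.56811264 -0.02676328  0.12910323] [-3.14153280e+00  1.37680325e-06  1.69621473e+00] 0.03946072397229934 [ 0.17207613 -0.81034081 -0.99623919] 0.0010695924562950016
6812 pane yaw,tilt deg [-0.34  0.23] x mid 4.87 top z -32.31
top(tool) rect [0. 0.] 39.0 15.9 89.92
tool move mm [ 0.   0.4 -0.4]
rotvec deg [-0.    0.   -0.01]
the job is handed in; nothing more can be done
None
```

The zero check is done and the job is handed in at 15.4 s. The reference cell is being held still in the sensor head's gap, gripped only by its frosted sides.

- **Zero button:** I pressed it to its stop with the light path clear. The tool bottomed at 66 mm and the force rose to 16 N. A later look showed the cap back up at 72 mm.
- **Cell position:** In the last measurements it was within about 1 mm of the beam centre and the midpoint between the barrels. Its panes were within about 0.4° of square and upright, and the arm's joints were practically still.
- **Head:** Nothing touched it. The contact force read about zero, and the pictures showed the cell clear of both barrels.

**Disagreements:**
- The scene camera put the head 2–3 mm away from the wrist camera's measurement. I used the wrist camera because it measured the cell and the head in the same frame.
- The gripper read about 39 mm across the 40 mm cell.
- My first move calls were refused until every row listed all its keys.
- One checking script crashed and was rerun.

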